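Crank a guide block home under the wire brush

TASK

Set the aluminium guide block down in the channel of the hand-cranked feed, between ram and stop, and let it go. Then turn the crank clockwise by its knob, steadily through the stiff spot in every turn and never letting it spring ahead or fly back, until the ram presses the block firmly, but not brutally, home against the stop. Ease the crank back until it no longer pushes on your hand and let go, leaving the block flush with the stop and the other things on the bench undisturbed.

Things in the scene. Friction and masses are not known exactly. Their poses are not given: they have to be found in the camera images.
- machine: grey bed plate of the hand-cranked feed, 130 x 420 x 12 mm, long side along its y; origin on the bench under the plate, 10 mm in -y from its centre. Channel along y, 48 mm wide, centred on x = 0, floor at z = 12 mm, rails with tops flared to 63 mm, 17 mm above the floor, from y = -40 to +190 mm. Green gear housing 100 x 90 mm, top at z = 100 mm, centred at y = -110 mm. The ram pushes to +y
- bay (a point): point on the channel floor and centre line at machine y = +40 mm: middle of the loading bay between ram and stop; machine's axes
- ram_face (a point): centre of the ram's rubber-faced pushing end (36 mm wide, 24 mm high; the rubber gives about 1 mm for 60 N), 15 mm above the channel floor, at machine y = -30 mm at the start; machine's axes
- ram (a joint): travel of the ram towards the stop (m), 0 at the start, at most 0.17; geared to the spindle, 10 mm for each rad
- spindle_axis (a point): point on the vertical axis of the crank spindle, 112 mm above the bench, at machine x = 0, y = -110 mm
- spindle (a joint): turn of the crank (rad), 0 at the start, grows clockwise from above and drives the ram forward. At the knob: drag 2.3 N, plus an eccentric's 5.1 sin(a) (1 - cos(a)) N at turn a: +6.6 N at 2.1 rad of each turn, -6.6 N (runs ahead by itself) at 4.2 rad. 1 to 2 rad/s is a good pace, over 5 rad/s is springing. With the block on the stop each extra 1 N at the knob presses 6.5 N more
- knob_mid (a point): mid-height of the black upright crank knob: 26 mm diameter, 50 mm tall, spins freely on its pin. It runs on a level circle of 65 mm radius about the spindle axis, 150 mm above the bench; the flat steel arm under it, 20 mm wide, has its top at 121 mm. The arm is clamped on at a different angle each time, roughly towards the robot
- brush_head: fixed head on the bed at the channel's +y end, machine's axes; origin at the bottom middle of the stop face, on the channel floor. Stop: dark steel block 66 mm wide, 40 high, 30 deep, face looking to -y. Above it a wire wheel (80 mm diameter, centre 112 mm up) on an arbor from an upright chipboard panel 90 mm behind the face. Bolted 135 to 165 mm along machine y
- block: loose aluminium guide block, about 220 g: base 40 x 56 x 30 mm (x, y, z), on its middle a square boss 30 x 30 x 30 mm to grip it by; origin under the centre of the base. It goes in the channel lengthwise, either way round, 4 mm play each side; home, its origin is 28 mm short of the stop face. It needs over 25 N on the stop to seat, over 120 N mars it
- spare_brush: bystander: spare wire wheel, 76 mm diameter, 22 mm high, lying flat
- tin: bystander: upright tin, 68 mm diameter, 85 mm tall
- screwdriver: bystander: screwdriver lying on the bench
- basin: bystander: open green plastic basin, 140 x 250 x 65 mm, beyond the feed
Mind the look-alikes: they are no part of the job. What is shaped like the block but purple or red is not meant.

How it is judged:
By the outcome, as a careful person would: the job done as asked, in the order asked, and still so for the second after the job is handed in, with the robot touching nothing.
It also fails if it takes over 72 s, if anything falls off the work surface, if the arm or the gripper's body presses on something with over 40 N, if the wrist force passes 120 N, or if a joint passes its speed limit or range.

ROBOT

A 6-joint arm with a two-finger parallel gripper is mounted at the origin on the work surface. World frame = base frame: x ahead of the robot, y to its left, z up, the work surface at z = 0. Lengths are in m, angles in rad, forces in N, time in s.
With the tool pointing down it reaches from about 0.25 to 0.85 m from the base axis. Payload 12.5 kg.
Tool frame: the origin (TCP) lies on the centre line of the jaws, within the pads' length; the fingertips stand 22 mm ahead of it and the grasp point (between the pads) lies 3 mm ahead of it; z points along the fingers, y is the line along which they close (so a half turn about z gives the same grasp; the last joint's range is limited). The gripper opens to 93 mm and grips with 3 to 60 N. Pads are 15 mm wide; open, the fingers measure 128 mm over their backs; the gripper's body (75 mm by 188 mm) begins 65 mm behind the grasp point.
Start: joints at [-1.204, 0.351, 1.652, -0, 1.139, -0.085], TCP at [0.24, -0.495, 0.241] pointing down, gripper open.
Joint ranges: [-2.75, 2.75], [-0.79, 2.1], [0.01, 2.65], [-1.57, 4.71], [0.07, 3.14], [-2.87, 2.87]. Speed limits (rad/s): [2.22, 2.22, 2.79, 3.14, 3.14, 3.14].

INTERFACE

Orientations are given as a rotation vector (axis times angle).
In Python, from cell import read_state, snapshot, close_job gives the robot as it stands.
- The arm moves only by the tool carry_out, never from a script. Its argument "rows" is a list of rows, each an object of numbers: "gripper": the opening, from 0 (shut) to 1 (fully open); "dx", "dy", "dz": the shift along the world's x, y, z in units of 50 mm (1.0 is 50 mm); "ax", "ay", "az": the turn, a rotation vector about the world's x, y, z in degrees. In form: [{"gripper": .., "dx": .., "dy": .., "dz": .., "ax": .., "ay": .., "az": ..}, ...]. A call has 1 to 8 rows; each row is the pose to reach, as a shift and turn from the pose commanded when the call began; what a row does not reach only later rows make up. A row lasts 1/10 s, in which the tool goes at most 50 mm and 8.59 degrees, less where a joint would pass 70% of its speed; a pose out of reach is approached as far as the arm can. A call with a gripper value outside its range is refused whole. The fingers move at their own pace and stop on an object; "squeeze" is the grip in N (left out, the last holds). Time passes only in rows, so rows that repeat a pose let the fingers close. It gives the time, the measured TCP pose, the force, the opening and the grip force at its end, in the units of the state.
- read_state(): the state, without advancing time (a new reading comes with each control period).
- snapshot(name): name is "side" or "top"; returns a dict with "pixels" (420x560x3 uint8, red, green, blue), "z_map" (420x560 float32, m along the optical axis (not along the pixel's ray), 0 where there is no reading), "intrinsics" (3x3 intrinsics, pixels), "k1" (the pictures are not rectified: a ray, as slopes to the right and down, at radius r is drawn at 1 + k1 r^2 times it, then the intrinsics apply), "T" (4x4, takes a point from camera to world coordinates). Camera axes: x right, y down, z forward; pixel columns grow to the right and rows downward; lengths in m; the calibration is good to about 2 mm. A picture is of the moment at which its call begins.
- close_job(): hands the job in; it is judged then, once.
The state is a dict: "time": time; "joint_pos": joint angles; "qvel": joint speeds; "joint_efforts": joint torques, N m; "ee_pos": TCP position; "tool_rot": TCP orientation; "force": force on the tool from outside, world axes, zero at the start; "moment": the same for the moment, N m; "finger_gap": opening from 0.0 (shut) to 1.0 (fully open); "grip_force": force on a finger pad.
Only numpy, scipy, OpenCV 4.12 (cv2) and the standard library are available. Lean on these libraries where they do the work, as an engineer would, in place of code of your own. Each camera call takes 0.05 s, during which the arm holds its last target. There are 200 camera calls.

## Working session

There is one attempt and no reset: what is moved stays moved. The work goes in short steps, Python scripts to look and compute and a tool call to move; the robot and the scene stay as the last step left them, time stands still between calls to the robot, and variables do not carry over. Pictures are saved under pics/ and viewed, at most 10 in all, crops included, and the job is handed in when it is done.

Besides the shell and the picture viewer there is one more tool, called as a command line: name --argument value ..., lists and objects as JSON in quotes. carry_out: Moves the arm, as the interface text tells. Its arguments: {"type":"object","properties":{"rows":{"type":"array"},"squeeze":{"type":"number"}},"required":["rows"]}

```bash
mkdir -p pics; cat > h.py <<'E'
import numpy as np, cv2
from cell import read_state, snapshot, close_job
def cloud(s):
    K=s["intrinsics"];z=s["z_map"];h,w=z.shape
    u,v=np.meshgrid(np.arange(w),np.arange(h))
    d=cv2.undistortPoints(np.stack([u,v],-1).reshape(-1,1,2).astype(float),np.array(K),np.array([s["k1"],0,0,0.])).reshape(h,w,2)
    P=np.dstack([d[...,0]*z,d[...,1]*z,z])
    T=np.array(s["T"]);W=P@T[:3,:3].T+T[:3,3];W[z==0]=np.nan
    return W
def ray(s,u,v,h):
    d=cv2.undistortPoints(np.array([[[u,v]]],float),np.array(s["intrinsics"]),np.array([s["k1"],0,0,0.]))[0,0]
    T=np.array(s["T"]);r=T[:3,:3]@[d[0],d[1],1];o=T[:3,3];return o+r*(h-o[2])/r[2]
def save(s,n): cv2.imwrite("pics/"+n,s["pixels"][...,::-1])
E
python3 - <<'E'
from h import *
for n in("top","side"):
    s=snapshot(n);save(s,n+"1.png");np.savez("/tmp/%s1.npz"%n,**s);print(n,np.round(s["T"],3).tolist(),s["k1"],s["intrinsics"])
print(read_state())
E
```

```text
top [[-0.013, -0.998, 0.068, 0.476], [-1.0, 0.014, 0.009, -0.108], [-0.01, -0.068, -0.998, 1.109], [0.0, 0.0, 0.0, 1.0]] -0.1331100676153574 [[457.22950543   0.         278.59473439]
 [  0.         457.22950543 213.76523045]
 [  0.           0.           1.        ]]
side [[0.981, -0.151, 0.124, 0.42], [-0.195, -0.725, 0.66, -0.807], [-0.01, -0.672, -0.741, 0.87], [0.0, 0.0, 0.0, 1.0]] 0.0613618822745471 [[487.66526269   0.         281.48317845]
 [  0.         487.66526269 209.92556623]
 [  0.           0.           1.        ]]
{'time': 0.1, 'joint_pos': array([-1.20359197e+00,  3.51157547e-01,  1.65231339e+00, -3.30689218e-05,
        1.13909533e+00, -8.46042913e-02]), 'qvel': array([ 0.0007157 , -0.00193485, -0.00210378, -0.00022891,  0.00015492,
       -0.00108227]), 'joint_efforts': array([-5.39498415e-04, -4.98027635e+01, -2.85704648e+01,  6.99422183e-02,
        2.38624995e-02, -2.65504303e-05]), 'ee_pos': array([ 0.24004474, -0.49455712,  0.24018659]), 'tool_rot': array([-3.06083073e+00, -7.03484666e-01,  2.61996353e-04]), 'force': array([-0.61005719, -0.98933403, -1.27904591]), 'moment': array([ 0.02063783, -0.00093233,  0.01390964]), 'grip_force': 0.0, 'finger_gap': 1.0003263866999546}
```

View pics/top1.png

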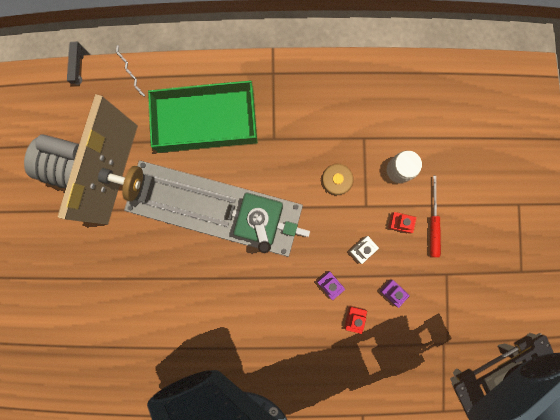

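View pics/side1.png

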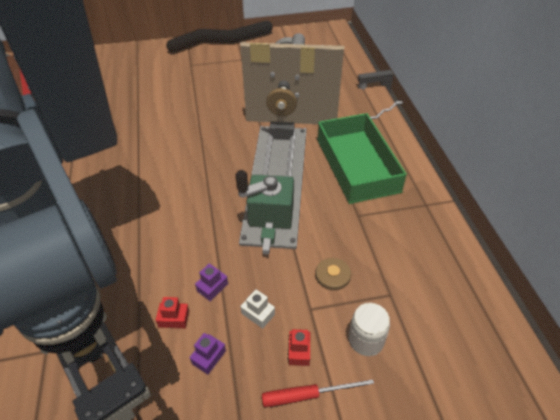

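Candidates for the block in the top picture are the silver one (364,250), two reds (403,222) and (356,320), and two purples (330,286) and (396,293). Only the silver one matches aluminium. I'll confirm it in a crop and measure poses.

```bash
python3 - <<'E'
from h import *
T=dict(np.load("/tmp/top1.npz"));S=dict(np.load("/tmp/side1.npz"))
a=cv2.resize(T["pixels"][195:315,300:430],None,fx=4,fy=4,interpolation=3)
b=cv2.resize(T["pixels"][150:270,120:320],None,fx=3.9,fy=4,interpolation=3)
cv2.imwrite("pics/crop1.png",a[...,::-1]);cv2.imwrite("pics/crop2.png",b[...,::-1])
for n,s in(("T",T),("S",S)):
    W=cloud(s);hsv=cv2.cvtColor(s["pixels"],cv2.COLOR_RGB2HSV);Z=W[...,2]
    np.save("/tmp/W%s.npy"%n,W)
    # block: boss top & base top
    def rect(m,name):
        k,l,st,c=cv2.connectedComponentsWithStats(m.astype(np.uint8))
        for i in range(1,k):
            if st[i,4]>25:
                p=W[l==i];r=cv2.minAreaRect((p[:,:2]*1000).astype(np.float32))
                print(n,name,st[i,4],np.round(c[i]),"mean",np.round(np.nanmean(p,0),4),"rect",np.round(r[0],1),np.round(r[1],1),round(r[2],1))
    lo=(hsv[...,1]<70)
    box=(W[...,0]<.62)&(W[...,0]>.25)&(W[...,1]<-.2)&(W[...,1]>-.42)
    rect(lo&box&(Z>.052)&(Z<.07),"boss"); rect(lo&box&(Z>.022)&(Z<.07),"blk")
    g=(hsv[...,0]>50)&(hsv[...,0]<95)&(hsv[...,1]>60)
    rect(g&(Z>.092)&(Z<.106)&(W[...,0]<.55),"house")
    mb=(W[...,0]>.3)&(W[...,0]<.65)&(W[...,1]>-.25)&(W[...,1]<.35)
    rect(mb&(Z>.14)&(Z<.185)&(W[...,1]<0.02),"knobtop")
    rect(mb&(Z>.006)&(Z<.035),"bed")
    rect(mb&(Z>.045)&(Z<.060)&(W[...,1]>0.1),"stop")
E
```

```text
T boss 31 [407. 222.] mean [ 0.5251 -0.3946  0.0591] rect [ 525.2 -394.6] [12.6 11.8] 89.3
T boss 170 [367. 249.] mean [ 0.4623 -0.3     0.0578] rect [ 462.5 -301. ] [29.9 29.9] 40.2
T boss 46 [332. 287.] mean [ 0.3783 -0.2193  0.0591] rect [ 378.6 -219.3] [14.7 16.5] 66.4
T boss 43 [399. 295.] mean [ 0.3564 -0.3718  0.0591] rect [ 356.7 -371.8] [15.1 15.2] 33.2
T boss 40 [358. 322.] mean [ 0.2959 -0.2769  0.0588] rect [ 296.5 -276.6] [14.2 14. ] 3.1
T blk 31 [407. 222.] mean [ 0.5251 -0.3946  0.0591] rect [ 525.2 -394.6] [12.6 11.8] 89.3
T blk 387 [364. 250.] mean [ 0.462  -0.297   0.0418] rect [ 462.  -300.5] [39.7 55.8] 42.1
T blk 46 [332. 287.] mean [ 0.3783 -0.2193  0.0591] rect [ 378.6 -219.3] [14.7 16.5] 66.4
T blk 43 [399. 295.] mean [ 0.3564 -0.3718  0.0591] rect [ 356.7 -371.8] [15.1 15.2] 33.2
T blk 40 [358. 322.] mean [ 0.2959 -0.2769  0.0588] rect [ 296.5 -276.6] [14.2 14. ] 3.1
T house 386 [244. 227.] mean [ 0.5153 -0.0223  0.098 ] rect [520.3 -30.5] [55.3 56. ] 73.4
T house 270 [272. 225.] mean [ 0.5203 -0.0832  0.0976] rect [515.4 -81.9] [26.9 70.6] 81.9
T knobtop 126
[... 1628 characters left out ...]
. 200.] mean [ 0.5198 -0.0841  0.1006] rect [519.1 -80.5] [26.4 70.4] 72.4
S knobtop 216 [241. 179.] mean [ 0.4736 -0.0743  0.163 ] rect [474.  -70.6] [23.9 25.4] 22.9
S bed 316 [265. 116.] mean [0.5862 0.3127 0.0193] rect [591.5 311.5] [ 12.2 121.2] 74.0
S bed 3502 [276. 187.] mean [0.5663 0.0421 0.0165] rect [565.4  48.9] [454.  131.6] 74.3
S bed 388 [327. 267.] mean [ 0.6253 -0.2299  0.0192] rect [ 623.7 -226.2] [47.3 52.5] 89.8
S bed 391 [211. 287.] mean [ 0.38   -0.232   0.0243] rect [ 381.  -220.8] [58.3 41.8] 37.9
S stop 102 [256. 107.] mean [0.5632 0.319  0.0524] rect [564.3 318.6] [10.  65.7] 72.8
S stop 232 [281. 126.] mean [0.6157 0.2212 0.0521] rect [616.8 225.1] [36.  64.5] 74.7
```

View pics/crop1.png

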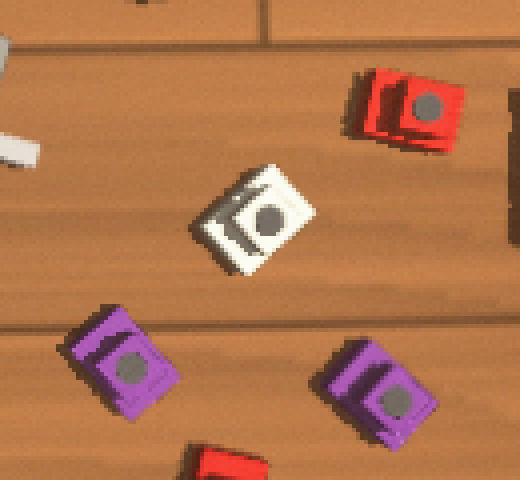

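View pics/crop2.png

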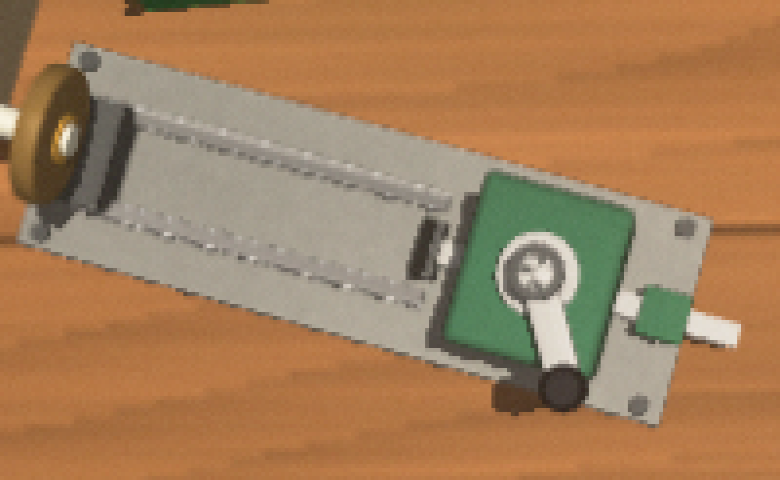

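The crop confirms the silver block: square boss and a long side running down-left. Crop 2 shows the machine, with the hub at about (257,218), the knob at about (264,247) and the plate bolts. Next is a fit of the machine frame.

```bash
python3 - <<'E'
from h import *
T=dict(np.load("/tmp/top1.npz"));S=dict(np.load("/tmp/side1.npz"))
b=np.array([ray(T,120+x/3.9,150+y/4,.014)[:2] for x,y in((88,62),(40,232),(685,228),(638,405))])
print("bolts",b.round(4).tolist(),"centre",b.mean(0).round(4)); 
for i,j in((2,0),(3,1),(1,0),(3,2)): d=b[j]-b[i];print(np.degrees(np.arctan2(d[1],d[0])).round(2),np.linalg.norm(d).round(4))
for n,s in(("T",T),("S",S)):
    W=np.load("/tmp/W%s.npy"%n);hsv=cv2.cvtColor(s["pixels"],cv2.COLOR_RGB2HSV);Z=W[...,2]
    m=(hsv[...,1]<70)&(Z>.006)&(Z<.02)&(abs(W[...,0]-.56)<.14)&(W[...,1]>-.17)&(W[...,1]<.27)
    k,l,st,c=cv2.connectedComponentsWithStats(m.astype(np.uint8));i=1+st[1:,4].argmax()
    m2=cv2.morphologyEx((l==i).astype(np.uint8),cv2.MORPH_OPEN,np.ones((3,3)))
    r=cv2.minAreaRect((W[m2>0][:,:2]*1000).astype(np.float32));print(n,"plate",np.round(r[0],1),np.round(r[1],1),r[2])
    th=np.radians(-16.0);R=np.array([[np.cos(th),-np.sin(th)],[np.sin(th),np.cos(th)]])
    # coordinates about plate guess: stop etc
    o=np.array([.566,.048])-R@[0,.010] if 0 else b.mean(0)-R@[0,.010]
    M=np.dstack([(W[...,:2]-o)@R,Z])
    def st_(name,mm):
        p=M[mm];print(n,name,mm.sum(),"x",np.percentile(p[:,0],[1,50,99]).round(4),"y",np.percentile(p[:,1],[1,50,99]).round(4),"z",p[:,2].mean().round(4))
    X,Y=M[...,0],M[...,1]
    st_("stop top",(Z>.045)&(Z<.06)&(Y>.12)&(Y<.22)&(abs(X)<.05))
    st_("rails",(Z>.024)&(Z<.034)&(Y>0)&(Y<.12)&(abs(X)<.05))
    st_("house",(Z>.092)&(Z<.105)&(Y>-.18)&(Y<-.04)&(abs(X)<.07))
    st_("ram",(Z>.03)&(Z<.045)&(Y>-.06)&(Y<0)&(abs(X)<.03))
    st_("hub",(Z>.112)&(Z<.145)&(np.hypot(X,Y+.11)<.03))
    st_("knob",(Z>.135)&(Z<.18)&(np.hypot(X,Y+.11)<.09)&(np.hypot(X,Y+.11)>.045))
    kk=(Z>.166)&(Z<.18)&(np.hypot(X,Y+.11)<.09)
    p=W[kk];print("knobtop world",cv2.minEnclosingCircle((p[:,:2]*1000).astype(np.float32)),p.mean(0))
    kk=(Z>.112)&(Z<.145)&(np.hypot(X,Y+.11)<.03);p=W[kk];print("hub z",np.percentile(p[:,2],[5,50,95]).round(4))
print(o, "spindle",o+R@[0,-.11],"bay",o+R@[0,.04])
E
```

```text
bolts [[0.6738, 0.2348], [0.5694, 0.2645], [0.566, -0.1392], [0.4604, -0.1088]] centre [0.5674 0.0629]
73.93 0.3892
73.73 0.3888
-15.86 0.1085
-16.05 0.1099
T plate [568.3  62.8] [417.2 129.1] 73.93199920654297
T stop top 251 x [-0.0299  0.0019  0.0332] y [0.1618 0.1721 0.1857] z 0.0499
T rails 223 x [-0.0324  0.0284  0.0361] y [0.0018 0.0575 0.119 ] z 0.027
T house 1413 x [-0.047   0.0085  0.05  ] y [-0.1529 -0.1034 -0.0651] z 0.0982
T ram 129 x [-0.016   0.0015  0.0185] y [-0.0562 -0.0386 -0.0287] z 0.036
T hub 236 x [-0.0263 -0.0041  0.0151] y [-0.1296 -0.1132 -0.0945] z 0.1208
T knob 127 x [-0.0665 -0.0547 -0.0434] y [-0.1541 -0.1423 -0.1297] z 0.1704
knobtop world ((472.7147216796875, -68.29401397705078), 12.578634262084961) [ 0.47266478 -0.06808243  0.17179883]
hub z [0.1166 0.1211 0.1241]
S plate [608.   51.4] [419.2  51.4] 73.7656021118164
S stop top 235 x [-0.0292  0.003   0.0357] y [0.1617 0.1735 0.1954] z 0.0521
S rails 194 x [-0.0311 -0.0219  0.0367] y [0.0103 0.0624 0.1191] z 0.0285
S house 974 x [-0.0457  0.0152  0.0516] y [-0.1539 -0.1286 -0.0653] z 0.1005Traceback (most recent call last):
  File "<stdin>", line 22, in <module>
  File "<stdin>", line 17, in st_
    return _quantile_unchecked(
        a, q, axis, out, overwrite_input, method, keepdims, weights)
    return _ureduce(a,
                    func=_quantile_ureduce_func,
    ...<5 lines>...
                    overwrite_input=overwrite_input,
                    method=method)
    r = func(a, **kwargs)
    result = _quantile(arr,
                       quantiles=q,
    ...<2 lines>...
                       out=out,
                       weights=wgt)
    slices_having_nans = np.isnan(arr[-1, ...])
                                  ~~~^^^^^^^^^
IndexError: index -1 is out of bounds for axis 0 with size 0
```

The plate fit puts the spindle at about (0.536,-0.053), the bay at (0.578,0.091) and the stop face at machine y≈0.161. The block is at (0.463,-0.301), with its short axis at 42°. Moving to the block now.

carry_out --rows '[{"gripper":1,"dx":0.4,"dy":0.35,"dz":-0.2,"ax":0,"ay":0,"az":8},{"gripper":1,"dx":1.0,"dy":0.85,"dz":-0.5,"ax":0,"ay":0,"az":16},{"gripper":1,"dx":1.6,"dy":1.4,"dz":-0.8,"ax":0,"ay":0,"az":24},{"gripper":1,"dx":2.2,"dy":1.9,"dz":-1.1,"ax":0,"ay":0,"az":32},{"gripper":1,"dx":2.8,"dy":2.4,"dz":-1.4,"ax":0,"ay":0,"az":40},{"gripper":1,"dx":3.4,"dy":2.95,"dz":-1.7,"ax":0,"ay":0,"az":48},{"gripper":1,"dx":4.0,"dy":3.5,"dz":-2.0,"ax":0,"ay":0,"az":56},{"gripper":1,"dx":4.46,"dy":3.87,"dz":-2.2,"ax":0,"ay":0,"az":64}]' --squeeze 40

```text
time: 0.9
ee_pos: [0.4641, -0.2992, 0.1294]
tool_rot: [-2.215, -2.226, 0.0]
force: [-0.8, -0.0, 0.2]
finger_gap: 1.0
grip_force: 0.0
```

carry_out --rows '[{"gripper":1,"dx":0,"dy":0,"dz":0,"ax":0,"ay":0,"az":8},{"gripper":1,"dx":0,"dy":0,"dz":0,"ax":0,"ay":0,"az":16},{"gripper":1,"dx":0,"dy":0,"dz":0,"ax":0,"ay":0,"az":24},{"gripper":1,"dx":0,"dy":0,"dz":0,"ax":0,"ay":0,"az":32},{"gripper":1,"dx":0,"dy":0,"dz":0,"ax":0,"ay":0,"az":40},{"gripper":1,"dx":0,"dy":0,"dz":0,"ax":0,"ay":0,"az":42},{"gripper":1,"dx":0,"dy":0,"dz":0,"ax":0,"ay":0,"az":42}]'

```text
time: 1.6
ee_pos: [0.463, -0.3012, 0.1304]
tool_rot: [-1.28, -2.868, -0.0]
force: [-0.6, 0.6, 0.5]
finger_gap: 1.006
grip_force: 0.0
```

carry_out --rows '[{"gripper":1,"dx":0,"dy":0,"dz":-0.4},{"gripper":1,"dx":0,"dy":0,"dz":-0.8},{"gripper":1,"dx":0,"dy":0,"dz":-1.15},{"gripper":1,"dx":0,"dy":0,"dz":-1.4},{"gripper":1,"dx":0,"dy":0,"dz":-1.5},{"gripper":0.6,"dx":0,"dy":0,"dz":-1.5},{"gripper":0.3,"dx":0,"dy":0,"dz":-1.5},{"gripper":0.1,"dx":0,"dy":0,"dz":-1.5}]' --squeeze 30

```text
validation failed for argument at $.ro...
```

carry_out --rows '[{"gripper":0.1,"dz":0},{"gripper":0.1,"dz":0},{"gripper":0.1,"dz":0},{"gripper":0.1,"dz":0}]'

```text
validation failed for argument at $.ro...
```

carry_out --rows '[{"gripper":1,"dx":0,"dy":0,"dz":-0.4,"ax":0,"ay":0,"az":0},{"gripper":1,"dx":0,"dy":0,"dz":-0.8,"ax":0,"ay":0,"az":0},{"gripper":1,"dx":0,"dy":0,"dz":-1.15,"ax":0,"ay":0,"az":0},{"gripper":1,"dx":0,"dy":0,"dz":-1.4,"ax":0,"ay":0,"az":0},{"gripper":1,"dx":0,"dy":0,"dz":-1.5,"ax":0,"ay":0,"az":0},{"gripper":0.6,"dx":0,"dy":0,"dz":-1.5,"ax":0,"ay":0,"az":0},{"gripper":0.3,"dx":0,"dy":0,"dz":-1.5,"ax":0,"ay":0,"az":0},{"gripper":0.1,"dx":0,"dy":0,"dz":-1.5,"ax":0,"ay":0,"az":0}]' --squeeze 30

```text
time: 2.4
ee_pos: [0.4635, -0.3016, 0.0564]
tool_rot: [1.28, 2.868, -0.0]
force: [0.7, 0.5, -0.0]
finger_gap: 0.79
grip_force: 0.0
```

carry_out --rows '[{"gripper":0.1,"dx":0,"dy":0,"dz":0,"ax":0,"ay":0,"az":0},{"gripper":0.1,"dx":0,"dy":0,"dz":0,"ax":0,"ay":0,"az":0},{"gripper":0.1,"dx":0,"dy":0,"dz":0,"ax":0,"ay":0,"az":0},{"gripper":0.1,"dx":0,"dy":0,"dz":0,"ax":0,"ay":0,"az":0}]'

```text
time: 2.8
ee_pos: [0.4631, -0.3013, 0.0557]
tool_rot: [1.281, 2.869, -0.0]
force: [0.0, 0.5, 0.5]
finger_gap: 0.449
grip_force: 0.0
```

carry_out --rows '[{"gripper":0.1,"dx":0,"dy":0,"dz":0,"ax":0,"ay":0,"az":0},{"gripper":0.1,"dx":0,"dy":0,"dz":0,"ax":0,"ay":0,"az":0},{"gripper":0.1,"dx":0,"dy":0,"dz":0,"ax":0,"ay":0,"az":0},{"gripper":0.1,"dx":0,"dy":0,"dz":0,"ax":0,"ay":0,"az":0},{"gripper":0.1,"dx":0,"dy":0,"dz":0,"ax":0,"ay":0,"az":0}]'

```text
time: 3.3
ee_pos: [0.4632, -0.3013, 0.0556]
tool_rot: [1.281, 2.869, 0.0]
force: [0.3, 2.1, -0.4]
finger_gap: 0.318
grip_force: 30.0
```

carry_out --rows '[{"gripper":0.1,"dx":0,"dy":0,"dz":0.4,"ax":0,"ay":0,"az":0},{"gripper":0.1,"dx":0,"dy":0,"dz":1.1,"ax":0,"ay":0,"az":-3},{"gripper":0.1,"dx":0,"dy":0,"dz":1.9,"ax":0,"ay":0,"az":-8},{"gripper":0.1,"dx":0.06,"dy":0.2,"dz":2.7,"ax":0,"ay":0,"az":-14},{"gripper":0.1,"dx":0.17,"dy":0.6,"dz":3.4,"ax":0,"ay":0,"az":-20},{"gripper":0.1,"dx":0.35,"dy":1.2,"dz":4.0,"ax":0,"ay":0,"az":-26},{"gripper":0.1,"dx":0.55,"dy":1.9,"dz":4.3,"ax":0,"ay":0,"az":-32},{"gripper":0.1,"dx":0.76,"dy":2.6,"dz":4.4,"ax":0,"ay":0,"az":-38}]'

```text
time: 4.1
ee_pos: [0.5016, -0.1703, 0.2774]
tool_rot: [2.149, 2.289, 0.001]
force: [0.8, 0.1, -2.6]
finger_gap: 0.32
grip_force: 29.9
```

carry_out --rows '[{"gripper":0.1,"dx":0.2,"dy":0.7,"dz":0,"ax":0,"ay":0,"az":-5},{"gripper":0.1,"dx":0.42,"dy":1.45,"dz":0,"ax":0,"ay":0,"az":-9},{"gripper":0.1,"dx":0.65,"dy":2.2,"dz":0,"ax":0,"ay":0,"az":-13},{"gripper":0.1,"dx":0.87,"dy":3.0,"dz":0,"ax":0,"ay":0,"az":-17},{"gripper":0.1,"dx":1.1,"dy":3.75,"dz":0,"ax":0,"ay":0,"az":-20},{"gripper":0.1,"dx":1.3,"dy":4.45,"dz":0,"ax":0,"ay":0,"az":-20},{"gripper":0.1,"dx":1.45,"dy":4.95,"dz":0,"ax":0,"ay":0,"az":-20},{"gripper":0.1,"dx":1.53,"dy":5.25,"dz":0,"ax":0,"ay":0,"az":-20}]'

```text
time: 4.9
ee_pos: [0.5776, 0.0929, 0.2751]
tool_rot: [-2.509, -1.89, 0.001]
force: [0.2, -0.4, -2.2]
finger_gap: 0.319
grip_force: 30.0
```

```bash
python3 - <<'E'
from h import *
from scipy.spatial.transform import Rotation as Ro
s=snapshot("side");save(s,"side2.png");st=read_state();y=Ro.from_rotvec(st["tool_rot"]).as_matrix()[:,1];print(st["ee_pos"],np.degrees(np.arctan2(y[1],y[0])),st["finger_gap"],st["joint_pos"])
W=cloud(s);hsv=cv2.cvtColor(s["pixels"],cv2.COLOR_RGB2HSV)
m=(hsv[...,1]<50)&(hsv[...,2]>120)&(abs(W[...,0]-.578)<.06)&(abs(W[...,1]-.091)<.06)&(W[...,2]>.2)&(W[...,2]<.3)
if m.sum():
    r=cv2.minAreaRect((W[m][:,:2]*1000).astype(np.float32));print(r,m.sum(),W[m][:,2].min())
E
```

```text
[0.57790611 0.09400562 0.27515449] -16.012437252459637 0.320761038431521 [8.14705420e-02 3.83962722e-01 1.51543029e+00 6.76061849e-04
 1.24276098e+00 3.60722448e-01]
((571.741943359375, 73.69489288330078), (19.83719825744629, 39.66499710083008), 72.12963104248047) 284 0.22405321953839286
```

View pics/side2.png

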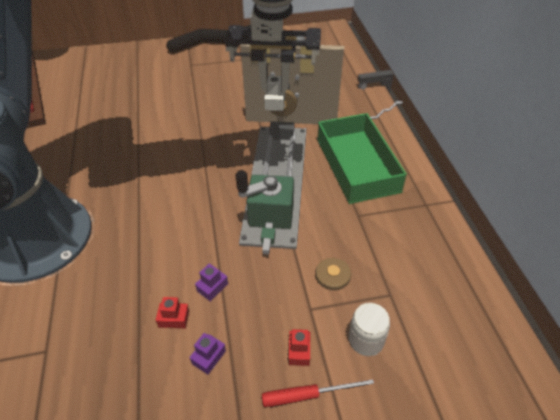

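The picture shows the block held at about (275,100), above and in line with the channel. The bystanders haven't moved. Lowering.

carry_out --rows '[{"gripper":0.1,"dx":0,"dy":0,"dz":-0.3,"ax":0,"ay":0,"az":0},{"gripper":0.1,"dx":0,"dy":0,"dz":-0.9,"ax":0,"ay":0,"az":0},{"gripper":0.1,"dx":0,"dy":0,"dz":-1.6,"ax":0,"ay":0,"az":0},{"gripper":0.1,"dx":0,"dy":0,"dz":-2.3,"ax":0,"ay":0,"az":0},{"gripper":0.1,"dx":0,"dy":0,"dz":-2.9,"ax":0,"ay":0,"az":0},{"gripper":0.1,"dx":0,"dy":0,"dz":-3.3,"ax":0,"ay":0,"az":0},{"gripper":0.1,"dx":0,"dy":0,"dz":-3.5,"ax":0,"ay":0,"az":0},{"gripper":0.1,"dx":0,"dy":0,"dz":-3.6,"ax":0,"ay":0,"az":0}]'

```text
time: 5.75
ee_pos: [0.5774, 0.0906, 0.095]
tool_rot: [-2.511, -1.887, 0.001]
force: [0.4, -0.2, -2.6]
finger_gap: 0.324
grip_force: 30.0
```

carry_out --rows '[{"gripper":0.1,"dx":0,"dy":0,"dz":-0.1,"ax":0,"ay":0,"az":0},{"gripper":0.1,"dx":0,"dy":0,"dz":-0.2,"ax":0,"ay":0,"az":0},{"gripper":0.1,"dx":0,"dy":0,"dz":-0.3,"ax":0,"ay":0,"az":0},{"gripper":0.1,"dx":0,"dy":0,"dz":-0.36,"ax":0,"ay":0,"az":0},{"gripper":0.1,"dx":0,"dy":0,"dz":-0.42,"ax":0,"ay":0,"az":0},{"gripper":0.1,"dx":0,"dy":0,"dz":-0.48,"ax":0,"ay":0,"az":0},{"gripper":0.1,"dx":0,"dy":0,"dz":-0.48,"ax":0,"ay":0,"az":0}]'

```text
time: 6.45
ee_pos: [0.5775, 0.0912, 0.0713]
tool_rot: [-2.511, -1.888, 0.001]
force: [0.2, 0.1, -2.2]
finger_gap: 0.322
grip_force: 30.0
```

Still carrying the weight (-2.2 N), so 2 to 4 mm remain.

carry_out --rows '[{"gripper":0.1,"dx":0,"dy":0,"dz":-0.03,"ax":0,"ay":0,"az":0},{"gripper":0.1,"dx":0,"dy":0,"dz":-0.05,"ax":0,"ay":0,"az":0},{"gripper":0.1,"dx":0,"dy":0,"dz":-0.06,"ax":0,"ay":0,"az":0},{"gripper":0.1,"dx":0,"dy":0,"dz":-0.06,"ax":0,"ay":0,"az":0}]'

```text
time: 6.85
ee_pos: [0.5776, 0.0912, 0.0686]
tool_rot: [-2.511, -1.888, 0.0]
force: [0.2, 1.0, -2.2]
finger_gap: 0.32
grip_force: 30.0
```

carry_out --rows '[{"gripper":0.1,"dx":0,"dy":0,"dz":-0.01,"ax":0,"ay":0,"az":0},{"gripper":0.1,"dx":0,"dy":0,"dz":-0.02,"ax":0,"ay":0,"az":0},{"gripper":0.1,"dx":0,"dy":0,"dz":-0.03,"ax":0,"ay":0,"az":0},{"gripper":0.1,"dx":0,"dy":0,"dz":-0.03,"ax":0,"ay":0,"az":0}]'

```text
time: 7.25
ee_pos: [0.5777, 0.0912, 0.0676]
tool_rot: [2.511, 1.888, 0.0]
force: [-2.0, -0.3, 3.8]
finger_gap: 0.32
grip_force: 30.0
```

carry_out --rows '[{"gripper":0.7,"dx":0,"dy":0,"dz":0,"ax":0,"ay":0,"az":0},{"gripper":0.7,"dx":0,"dy":0,"dz":0,"ax":0,"ay":0,"az":0},{"gripper":0.7,"dx":0,"dy":0,"dz":0,"ax":0,"ay":0,"az":0},{"gripper":0.7,"dx":0,"dy":0,"dz":0,"ax":0,"ay":0,"az":0},{"gripper":0.7,"dx":0,"dy":0,"dz":0.1,"ax":0,"ay":0,"az":0},{"gripper":0.7,"dx":0,"dy":0,"dz":0.5,"ax":0,"ay":0,"az":0},{"gripper":0.7,"dx":0,"dy":0,"dz":1.2,"ax":0,"ay":0,"az":0},{"gripper":0.7,"dx":0,"dy":0,"dz":2.0,"ax":0,"ay":0,"az":0}]'

```text
time: 8.05
ee_pos: [0.577, 0.0912, 0.1678]
tool_rot: [-2.51, -1.888, 0.002]
force: [0.1, 0.2, 0.4]
finger_gap: 0.7
grip_force: 0.0
```

carry_out --rows '[{"gripper":0.7,"dx":0,"dy":0,"dz":0.7,"ax":0,"ay":0,"az":8},{"gripper":0.7,"dx":-0.2,"dy":-0.3,"dz":1.2,"ax":0,"ay":0,"az":16},{"gripper":0.7,"dx":-0.5,"dy":-0.8,"dz":1.5,"ax":0,"ay":0,"az":24},{"gripper":0.7,"dx":-0.9,"dy":-1.4,"dz":1.5,"ax":0,"ay":0,"az":32},{"gripper":0.7,"dx":-1.3,"dy":-2.0,"dz":1.5,"ax":0,"ay":0,"az":40},{"gripper":0.7,"dx":-1.7,"dy":-2.6,"dz":1.5,"ax":0,"ay":0,"az":48},{"gripper":0.7,"dx":-2.0,"dy":-3.0,"dz":1.5,"ax":0,"ay":0,"az":56},{"gripper":0.7,"dx":-2.1,"dy":-3.18,"dz":1.5,"ax":0,"ay":0,"az":64}]'

```text
time: 8.85
ee_pos: [0.4714, -0.0692, 0.2426]
tool_rot: [1.122, 2.934, -0.0]
force: [0.0, -0.4, 0.9]
finger_gap: 0.7
grip_force: 0.0
```

```bash
python3 - <<'E'
from h import *
from scipy.spatial.transform import Rotation as Ro
st=read_state();y=Ro.from_rotvec(st["tool_rot"]).as_matrix()[:,1];print(st["time"],st["ee_pos"],np.degrees(np.arctan2(y[1],y[0])),st["finger_gap"])
s=snapshot("top");S=snapshot("side");save(S,"side3.png")
o=np.array([.5665,.0528]);th=np.radians(-16.15);R=np.array([[np.cos(th),-np.sin(th)],[np.sin(th),np.cos(th)]])
for n,q in(("T",s),("S",S)):
    W=cloud(q);M=(W[...,:2]-o)@R;Z=W[...,2];hsv=cv2.cvtColor(q["pixels"],cv2.COLOR_RGB2HSV)
    for lo,hi in((.034,.046),(.066,.078)):
        m=(Z>lo)&(Z<hi)&(abs(M[...,0])<.04)&(M[...,1]>-.0)&(M[...,1]<.1)
        if m.sum()>10:
            r=cv2.minAreaRect((M[m]*1000).astype(np.float32));print(n,lo,m.sum(),np.round(r[0],1),np.round(r[1],1),round(r[2],1))
a=S["pixels"][60:260,180:400];cv2.imwrite("pics/crop3.png",cv2.resize(a,None,fx=3,fy=3,interpolation=3)[...,::-1][:600,:])
E
```

```text
8.85 [ 0.47139503 -0.06917892  0.24262764] 48.133813408085565 0.6999133338877704
T 0.034 206 [-1.3 39.6] [54.5 40.3] 88.7
T 0.066 156 [-1.4 39.8] [28.  29.3] 89.4
S 0.034 145 [ 2.1 39.7] [62.1 61.6] 85.2
S 0.066 120 [-0.6 42.1] [29.5 35.2] 3.0
```

View pics/crop3.png

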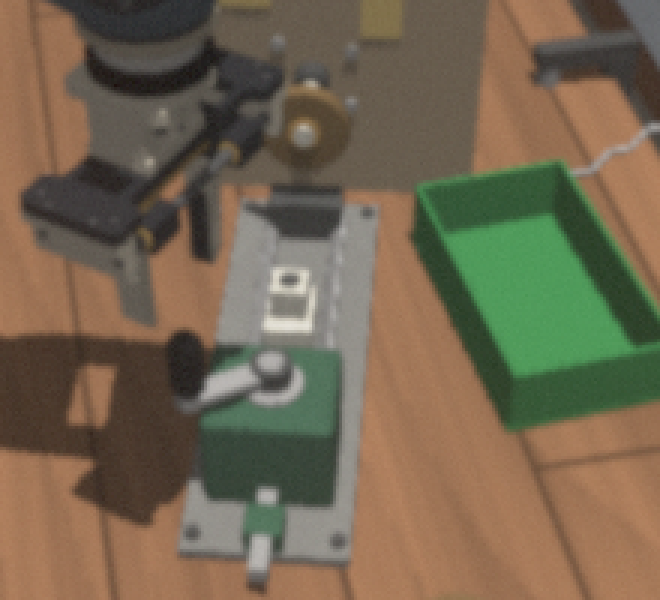

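The crop shows the block flat and square in the channel at about (290,300). Now down onto the knob.

carry_out --rows '[{"gripper":0.7,"dx":0,"dy":0,"dz":0,"ax":0,"ay":0,"az":2},{"gripper":0.7,"dx":0,"dy":0,"dz":-0.4,"ax":0,"ay":0,"az":2},{"gripper":0.7,"dx":0,"dy":0,"dz":-0.9,"ax":0,"ay":0,"az":2},{"gripper":0.7,"dx":0,"dy":0,"dz":-1.4,"ax":0,"ay":0,"az":2},{"gripper":0.6,"dx":0,"dy":0,"dz":-1.65,"ax":0,"ay":0,"az":2},{"gripper":0.5,"dx":0,"dy":0,"dz":-1.65,"ax":0,"ay":0,"az":2},{"gripper":0.4,"dx":0,"dy":0,"dz":-1.65,"ax":0,"ay":0,"az":2},{"gripper":0.35,"dx":0,"dy":0,"dz":-1.65,"ax":0,"ay":0,"az":2}]' --squeeze 20

```text
time: 9.75
ee_pos: [0.4733, -0.0678, 0.1607]
tool_rot: [1.078, 2.949, 0.0]
force: [-0.1, 0.1, -0.5]
finger_gap: 0.404
grip_force: 0.0
```

carry_out --rows '[{"gripper":0.3,"dx":0,"dy":0,"dz":0,"ax":0,"ay":0,"az":0},{"gripper":0.25,"dx":0,"dy":0,"dz":0,"ax":0,"ay":0,"az":0},{"gripper":0.2,"dx":0,"dy":0,"dz":0,"ax":0,"ay":0,"az":0},{"gripper":0.15,"dx":0,"dy":0,"dz":0,"ax":0,"ay":0,"az":0},{"gripper":0.1,"dx":0,"dy":0,"dz":0,"ax":0,"ay":0,"az":0}]' --squeeze 50

```text
time: 10.25
ee_pos: [0.473, -0.0677, 0.16]
tool_rot: [1.077, 2.95, 0.001]
force: [0.9, 2.9, 4.6]
finger_gap: 0.271
grip_force: 50.0
```

```bash
python3 -c "
from h import *
s=read_state();print({k:np.round(s[k],4) for k in('time','ee_pos','force','moment','finger_gap','grip_force')})"
```

```text
{'time': np.float64(10.25), 'ee_pos': array([ 0.473 , -0.0677,  0.16  ]), 'force': array([0.8739, 2.8523, 4.6288]), 'moment': array([ 0.4713, -0.5291,  0.0021]), 'finger_gap': np.float64(0.2711), 'grip_force': np.float64(49.9975)}
```

```bash
cat > gen.py <<'E'
# usage: gen.py phi0_deg cumulative-angle list; prints rows per call of 8 (rounded to .01 unit, no drift)
import sys,numpy as np,json
def gen(A,C=None,phi0=193.3,a0=0.,r=.065,prev=None):
    f=lambda a:r/.05*np.array([np.cos(np.radians(phi0)-a),np.sin(np.radians(phi0)-a)])
    base=f(a0) if prev is None else prev
    for i in range(0,len(A),8):
        c=A[i:i+8];rows=[np.round(f(a)-base,2) for a in c]
        print("to a=%.2f"%c[-1],"dxdy",[r.tolist() for r in rows]);base=base+rows[-1]
E
python3 - <<'E'
from gen import gen;import numpy as np
A=[.03,.07,.12,.18,.26,.36,.47,.6]+list(.6+.15*np.arange(1,81));gen(A)
E
```

```text
to a=0.60 dxdy [[-0.01, 0.04], [-0.02, 0.09], [-0.03, 0.15], [-0.03, 0.23], [-0.03, 0.34], [-0.02, 0.46], [0.0, 0.61], [0.05, 0.77]]
to a=1.80 dxdy [[0.09, 0.17], [0.19, 0.33], [0.33, 0.48], [0.48, 0.6], [0.65, 0.7], [0.83, 0.77], [1.02, 0.81], [1.21, 0.83]]
to a=3.00 dxdy [[0.2, -0.01], [0.39, -0.06], [0.57, -0.13], [0.74, -0.23], [0.89, -0.35], [1.02, -0.49], [1.13, -0.65], [1.22, -0.83]]
to a=4.20 dxdy [[0.05, -0.18], [0.08, -0.38], [0.08, -0.57], [0.05, -0.76], [-0.01, -0.95], [-0.09, -1.12], [-0.2, -1.28], [-0.33, -1.43]]
to a=5.40 dxdy [[-0.16, -0.12], [-0.33, -0.21], [-0.51, -0.28], [-0.7, -0.33], [-0.89, -0.34], [-1.09, -0.33], [-1.28, -0.28], [-1.46, -0.21]]
to a=6.60 dxdy [[-0.16, 0.1], [-0.32, 0.22], [-0.45, 0.37], [-0.56, 0.53], [-0.64, 0.7], [-0.69, 0.89], [-0.72, 1.08], [-0.72, 1.28]]
to a=7.80 dxdy [[0.03, 0.19], [0.09, 0.38], [0.18, 0.55], [0.29, 0.71], [0.42, 0.85], [0.58, 0.97], [0.75, 1.07], [0.93, 1.14]]
to a=9.00 dxdy [[0.19, 0.04], [0.38, 0.05], [0.58, 0.03], [0.77, -0.01], [0.95, -0.09], [1.11, -0.19], [1.26, -0.31], [1.39, -0.46]]
to a=10.20 dxdy [[0.11, -0.16], [0.19, -0.34], [0.25, -0.52], [0.27, -0.72], [0.27, -0.91], [0.24, -1.1], [0.18, -1.29], [0.09, -1.46]]
to a=11.40 dxdy [[-0.11, -0.16], [-0.25, -0.3], [-0.4, -0.42], [-0.58, -0.51], [-0.76, -0.58], [-0.95, -0.62], [-1.14, -0.63], [-1.34, -0.61]]
to a=12.60 dxdy [[-0.19, 0.05], [-0.37, 0.12], [-0.53, 0.22], [-0.68, 0.35], [-0.81, 0.49], [-0.92, 0.66], [-1.0, 0.84], [-1.05, 1.02]]
```

carry_out --rows '[{"gripper":0.1,"dx":-0.01,"dy":0.04,"dz":0,"ax":0,"ay":0,"az":0},{"gripper":0.1,"dx":-0.02,"dy":0.09,"dz":0,"ax":0,"ay":0,"az":0},{"gripper":0.1,"dx":-0.03,"dy":0.15,"dz":0,"ax":0,"ay":0,"az":0},{"gripper":0.1,"dx":-0.03,"dy":0.23,"dz":0,"ax":0,"ay":0,"az":0},{"gripper":0.1,"dx":-0.03,"dy":0.34,"dz":0,"ax":0,"ay":0,"az":0},{"gripper":0.1,"dx":-0.02,"dy":0.46,"dz":0,"ax":0,"ay":0,"az":0},{"gripper":0.1,"dx":0,"dy":0.61,"dz":0,"ax":0,"ay":0,"az":0},{"gripper":0.1,"dx":0.05,"dy":0.77,"dz":0,"ax":0,"ay":0,"az":0}]'

```text
time: 11.05
ee_pos: [0.4748, -0.0292, 0.1598]
tool_rot: [-1.077, -2.951, 0.001]
force: [-1.0, -4.1, 6.1]
finger_gap: 0.267
grip_force: 50.0
```

carry_out --rows '[{"gripper":0.1,"dx":0.09,"dy":0.17,"dz":0,"ax":0,"ay":0,"az":0},{"gripper":0.1,"dx":0.19,"dy":0.33,"dz":0,"ax":0,"ay":0,"az":0},{"gripper":0.1,"dx":0.33,"dy":0.48,"dz":0,"ax":0,"ay":0,"az":0},{"gripper":0.1,"dx":0.48,"dy":0.6,"dz":0,"ax":0,"ay":0,"az":0},{"gripper":0.1,"dx":0.65,"dy":0.7,"dz":0,"ax":0,"ay":0,"az":0},{"gripper":0.1,"dx":0.83,"dy":0.77,"dz":0,"ax":0,"ay":0,"az":0},{"gripper":0.1,"dx":1.02,"dy":0.81,"dz":0,"ax":0,"ay":0,"az":0},{"gripper":0.1,"dx":1.21,"dy":0.83,"dz":0,"ax":0,"ay":0,"az":0}]'

```text
time: 11.85
ee_pos: [0.5341, 0.0136, 0.1598]
tool_rot: [-1.075, -2.947, 0.0]
force: [-8.5, 5.1, 15.0]
finger_gap: 0.271
grip_force: 50.0
```

carry_out --rows '[{"gripper":0.1,"dx":0.2,"dy":-0.01,"dz":0.01,"ax":0,"ay":0,"az":0},{"gripper":0.1,"dx":0.39,"dy":-0.06,"dz":0.01,"ax":0,"ay":0,"az":0},{"gripper":0.1,"dx":0.57,"dy":-0.13,"dz":0.01,"ax":0,"ay":0,"az":0},{"gripper":0.1,"dx":0.74,"dy":-0.23,"dz":0.01,"ax":0,"ay":0,"az":0},{"gripper":0.1,"dx":0.89,"dy":-0.35,"dz":0.01,"ax":0,"ay":0,"az":0},{"gripper":0.1,"dx":1.02,"dy":-0.49,"dz":0.01,"ax":0,"ay":0,"az":0},{"gripper":0.1,"dx":1.13,"dy":-0.65,"dz":0.01,"ax":0,"ay":0,"az":0},{"gripper":0.1,"dx":1.22,"dy":-0.83,"dz":0.01,"ax":0,"ay":0,"az":0}]'

```text
time: 12.65
ee_pos: [0.5969, -0.0281, 0.1603]
tool_rot: [-1.077, -2.951, -0.003]
force: [0.8, 4.7, 5.4]
finger_gap: 0.269
grip_force: 50.0
```

carry_out --rows '[{"gripper":0.1,"dx":0.05,"dy":-0.18,"dz":0,"ax":0,"ay":0,"az":0},{"gripper":0.1,"dx":0.08,"dy":-0.38,"dz":0,"ax":0,"ay":0,"az":0},{"gripper":0.1,"dx":0.08,"dy":-0.57,"dz":0,"ax":0,"ay":0,"az":0},{"gripper":0.1,"dx":0.05,"dy":-0.76,"dz":0,"ax":0,"ay":0,"az":0},{"gripper":0.1,"dx":-0.01,"dy":-0.95,"dz":0,"ax":0,"ay":0,"az":0},{"gripper":0.1,"dx":-0.09,"dy":-1.12,"dz":0,"ax":0,"ay":0,"az":0},{"gripper":0.1,"dx":-0.2,"dy":-1.28,"dz":0,"ax":0,"ay":0,"az":0},{"gripper":0.1,"dx":-0.33,"dy":-1.43,"dz":0,"ax":0,"ay":0,"az":0}]'

```text
time: 13.45
ee_pos: [0.5786, -0.1014, 0.1598]
tool_rot: [-1.077, -2.948, 0.002]
force: [-4.9, 0.7, 5.4]
finger_gap: 0.272
grip_force: 50.0
```

carry_out --rows '[{"gripper":0.1,"dx":-0.16,"dy":-0.12,"dz":0,"ax":0,"ay":0,"az":0},{"gripper":0.1,"dx":-0.33,"dy":-0.21,"dz":0,"ax":0,"ay":0,"az":0},{"gripper":0.1,"dx":-0.51,"dy":-0.28,"dz":0,"ax":0,"ay":0,"az":0},{"gripper":0.1,"dx":-0.7,"dy":-0.33,"dz":0,"ax":0,"ay":0,"az":0},{"gripper":0.1,"dx":-0.89,"dy":-0.34,"dz":0,"ax":0,"ay":0,"az":0},{"gripper":0.1,"dx":-1.09,"dy":-0.33,"dz":0,"ax":0,"ay":0,"az":0},{"gripper":0.1,"dx":-1.28,"dy":-0.28,"dz":0,"ax":0,"ay":0,"az":0},{"gripper":0.1,"dx":-1.46,"dy":-0.21,"dz":0,"ax":0,"ay":0,"az":0}]'

```text
time: 14.25
ee_pos: [0.5066, -0.11, 0.1599]
tool_rot: [-1.079, -2.95, -0.004]
force: [8.5, 12.2, 0.6]
finger_gap: 0.276
grip_force: 50.0
```

carry_out --rows '[{"gripper":0.1,"dx":-0.16,"dy":0.11,"dz":0,"ax":0,"ay":0,"az":0},{"gripper":0.1,"dx":-0.32,"dy":0.24,"dz":0,"ax":0,"ay":0,"az":0},{"gripper":0.1,"dx":-0.45,"dy":0.39,"dz":0,"ax":0,"ay":0,"az":0},{"gripper":0.1,"dx":-0.56,"dy":0.55,"dz":0,"ax":0,"ay":0,"az":0},{"gripper":0.1,"dx":-0.64,"dy":0.72,"dz":0,"ax":0,"ay":0,"az":0},{"gripper":0.1,"dx":-0.69,"dy":0.91,"dz":0,"ax":0,"ay":0,"az":0},{"gripper":0.1,"dx":-0.72,"dy":1.1,"dz":0,"ax":0,"ay":0,"az":0},{"gripper":0.1,"dx":-0.72,"dy":1.3,"dz":0,"ax":0,"ay":0,"az":0}]'

```text
time: 15.05
ee_pos: [0.4711, -0.0461, 0.1601]
tool_rot: [1.077, 2.951, -0.001]
force: [6.3, -3.7, 1.5]
finger_gap: 0.274
grip_force: 50.0
```

carry_out --rows '[{"gripper":0.1,"dx":0.03,"dy":0.19,"dz":0,"ax":0,"ay":0,"az":0},{"gripper":0.1,"dx":0.09,"dy":0.38,"dz":0,"ax":0,"ay":0,"az":0},{"gripper":0.1,"dx":0.18,"dy":0.55,"dz":0,"ax":0,"ay":0,"az":0},{"gripper":0.1,"dx":0.29,"dy":0.71,"dz":0,"ax":0,"ay":0,"az":0},{"gripper":0.1,"dx":0.42,"dy":0.85,"dz":0,"ax":0,"ay":0,"az":0},{"gripper":0.1,"dx":0.58,"dy":0.97,"dz":0,"ax":0,"ay":0,"az":0},{"gripper":0.1,"dx":0.75,"dy":1.07,"dz":0,"ax":0,"ay":0,"az":0},{"gripper":0.1,"dx":0.93,"dy":1.14,"dz":0,"ax":0,"ay":0,"az":0}]'

```text
time: 15.85
ee_pos: [0.5166, 0.011, 0.1598]
tool_rot: [-1.075, -2.948, 0.003]
force: [-5.9, -6.4, 8.4]
finger_gap: 0.267
grip_force: 50.0
```

carry_out --rows '[{"gripper":0.1,"dx":0.19,"dy":0.04,"dz":0,"ax":0,"ay":0,"az":0},{"gripper":0.1,"dx":0.38,"dy":0.05,"dz":0,"ax":0,"ay":0,"az":0},{"gripper":0.1,"dx":0.58,"dy":0.03,"dz":0,"ax":0,"ay":0,"az":0},{"gripper":0.1,"dx":0.77,"dy":-0.01,"dz":0,"ax":0,"ay":0,"az":0},{"gripper":0.1,"dx":0.95,"dy":-0.09,"dz":0,"ax":0,"ay":0,"az":0},{"gripper":0.1,"dx":1.11,"dy":-0.19,"dz":0,"ax":0,"ay":0,"az":0},{"gripper":0.1,"dx":1.26,"dy":-0.31,"dz":0,"ax":0,"ay":0,"az":0},{"gripper":0.1,"dx":1.39,"dy":-0.46,"dz":0,"ax":0,"ay":0,"az":0}]'

```text
time: 16.65
ee_pos: [0.5868, -0.0104, 0.1601]
tool_rot: [-1.076, -2.948, -0.003]
force: [-2.6, 7.6, 8.1]
finger_gap: 0.271
grip_force: 50.0
```

carry_out --rows '[{"gripper":0.1,"dx":0.11,"dy":-0.16,"dz":0,"ax":0,"ay":0,"az":0},{"gripper":0.1,"dx":0.19,"dy":-0.34,"dz":0,"ax":0,"ay":0,"az":0},{"gripper":0.1,"dx":0.25,"dy":-0.52,"dz":0,"ax":0,"ay":0,"az":0},{"gripper":0.1,"dx":0.27,"dy":-0.72,"dz":0,"ax":0,"ay":0,"az":0},{"gripper":0.1,"dx":0.27,"dy":-0.91,"dz":0,"ax":0,"ay":0,"az":0},{"gripper":0.1,"dx":0.24,"dy":-1.1,"dz":0,"ax":0,"ay":0,"az":0},{"gripper":0.1,"dx":0.18,"dy":-1.29,"dz":0,"ax":0,"ay":0,"az":0},{"gripper":0.1,"dx":0.09,"dy":-1.46,"dz":0,"ax":0,"ay":0,"az":0}]'

```text
time: 17.45
ee_pos: [0.5917, -0.0855, 0.1602]
tool_rot: [-1.077, -2.951, 0.001]
force: [0.1, -3.8, 3.4]
finger_gap: 0.271
grip_force: 50.0
```

carry_out --rows '[{"gripper":0.1,"dx":-0.11,"dy":-0.16,"dz":0,"ax":0,"ay":0,"az":0},{"gripper":0.1,"dx":-0.25,"dy":-0.3,"dz":0,"ax":0,"ay":0,"az":0},{"gripper":0.1,"dx":-0.4,"dy":-0.42,"dz":0,"ax":0,"ay":0,"az":0},{"gripper":0.1,"dx":-0.58,"dy":-0.51,"dz":0,"ax":0,"ay":0,"az":0},{"gripper":0.1,"dx":-0.76,"dy":-0.58,"dz":0,"ax":0,"ay":0,"az":0},{"gripper":0.1,"dx":-0.95,"dy":-0.62,"dz":0,"ax":0,"ay":0,"az":0},{"gripper":0.1,"dx":-1.14,"dy":-0.63,"dz":0,"ax":0,"ay":0,"az":0},{"gripper":0.1,"dx":-1.34,"dy":-0.61,"dz":0,"ax":0,"ay":0,"az":0}]'

```text
time: 18.25
ee_pos: [0.5242, -0.1155, 0.1601]
tool_rot: [-1.078, -2.95, -0.0]
force: [0.9, -0.4, 5.5]
finger_gap: 0.272
grip_force: 50.0
```

carry_out --rows '[{"gripper":0.1,"dx":-0.19,"dy":0.05,"dz":0,"ax":0,"ay":0,"az":0},{"gripper":0.1,"dx":-0.37,"dy":0.12,"dz":0,"ax":0,"ay":0,"az":0},{"gripper":0.1,"dx":-0.53,"dy":0.22,"dz":0,"ax":0,"ay":0,"az":0},{"gripper":0.1,"dx":-0.68,"dy":0.35,"dz":0,"ax":0,"ay":0,"az":0},{"gripper":0.1,"dx":-0.81,"dy":0.49,"dz":0,"ax":0,"ay":0,"az":0},{"gripper":0.1,"dx":-0.92,"dy":0.66,"dz":0,"ax":0,"ay":0,"az":0},{"gripper":0.1,"dx":-1.0,"dy":0.84,"dz":0,"ax":0,"ay":0,"az":0},{"gripper":0.1,"dx":-1.05,"dy":1.02,"dz":0,"ax":0,"ay":0,"az":0}]'

```text
time: 19.05
ee_pos: [0.4721, -0.0642, 0.1602]
tool_rot: [1.077, 2.95, -0.0]
force: [7.8, -0.6, -0.9]
finger_gap: 0.267
grip_force: 50.0
```

```bash
cat > look.py <<'E'
from h import *
st=read_state();C=np.array([.5359,-.0519]);d=st["ee_pos"][:2]-C;ph=np.arctan2(d[1],d[0])
t=np.array([np.sin(ph),-np.cos(ph)]);u=d/np.linalg.norm(d)
print("t",st["time"],"phi",np.degrees(ph).round(2),"r",np.linalg.norm(d).round(4),"Ft",(-st["force"][:2]@t).round(2),"Fr",(st["force"][:2]@u).round(2),"Fz",st["force"][2].round(1),"ee",st["ee_pos"].round(4))
E
cat > blk.py <<'E'
from look import *
o=np.array([.5665,.0528]);th=np.radians(-16.15);R=np.array([[np.cos(th),-np.sin(th)],[np.sin(th),np.cos(th)]])
for n in("top","side"):
    q=snapshot(n);W=cloud(q);M=(W[...,:2]-o)@R;Z=W[...,2]
    for lo,hi in((.036,.047),(.066,.078)):
        m=(Z>lo)&(Z<hi)&(abs(M[...,0])<.025)&(M[...,1]>.02)&(M[...,1]<.159)
        if m.sum()>10: print(n,lo,m.sum(),np.percentile(M[m][:,1],[2,50,98]).round(4),np.percentile(M[m][:,0],[2,98]).round(4))
save(q,"side4.png")
E
python3 blk.py; python3 -c "
from gen import gen
gen([12.7,12.8,12.88,12.95,13.0,13.0],a0=12.6)"
```

```text
t 19.05 phi -169.13 r 0.0649 Ft 2.03 Fr -7.52 Fz -0.9 ee [ 0.4721 -0.0642  0.1602]
top 0.036 253 [0.0821 0.1049 0.1528] [-0.0208  0.0177]
top 0.066 159 [0.1103 0.1249 0.14  ] [-0.0159  0.0121]
side 0.036 205 [0.026  0.0982 0.1437] [-0.0198  0.0191]
side 0.066 106 [0.1099 0.1223 0.1404] [-0.0145  0.0141]
to a=13.00 dxdy [[-0.02, 0.13], [-0.03, 0.26], [-0.02, 0.36], [-0.01, 0.45], [0.0, 0.52], [0.0, 0.52]]
```

The drag of about 2 N fits free pushing, and the block has roughly 8 mm (0.8 rad) left. Slowing the pace now.

carry_out --rows '[{"gripper":0.1,"dx":-0.01,"dy":0.13,"dz":0,"ax":0,"ay":0,"az":0},{"gripper":0.1,"dx":-0.01,"dy":0.26,"dz":0,"ax":0,"ay":0,"az":0},{"gripper":0.1,"dx":0.0,"dy":0.36,"dz":0,"ax":0,"ay":0,"az":0},{"gripper":0.1,"dx":0.0,"dy":0.45,"dz":0,"ax":0,"ay":0,"az":0},{"gripper":0.1,"dx":0.01,"dy":0.52,"dz":0,"ax":0,"ay":0,"az":0},{"gripper":0.1,"dx":0.01,"dy":0.52,"dz":0,"ax":0,"ay":0,"az":0}]'

```text
time: 19.75
ee_pos: [0.4725, -0.038, 0.1601]
tool_rot: [-1.077, -2.951, -0.001]
force: [0.4, 1.6, 3.9]
finger_gap: 0.266
grip_force: 50.0
```

```bash
python3 look.py; python3 -c "
from gen import gen
gen([13.06,13.12,13.18,13.22,13.22],a0=13.0);gen([13.26,13.3,13.34,13.34],a0=13.22)"
```

```text
t 19.75 phi 167.63 r 0.0649 Ft -1.63 Fr -0.05 Fz 3.9 ee [ 0.4725 -0.038   0.1601]
to a=13.22 dxdy [[0.02, 0.08], [0.04, 0.15], [0.07, 0.22], [0.09, 0.27], [0.09, 0.27]]
to a=13.34 dxdy [[0.02, 0.05], [0.05, 0.09], [0.07, 0.14], [0.07, 0.14]]
```

carry_out --rows '[{"gripper":0.1,"dx":0.02,"dy":0.08,"dz":0,"ax":0,"ay":0,"az":0},{"gripper":0.1,"dx":0.04,"dy":0.15,"dz":0,"ax":0,"ay":0,"az":0},{"gripper":0.1,"dx":0.07,"dy":0.22,"dz":0,"ax":0,"ay":0,"az":0},{"gripper":0.1,"dx":0.09,"dy":0.27,"dz":0,"ax":0,"ay":0,"az":0}]'

```text
time: 20.15
ee_pos: [0.4766, -0.0252, 0.16]
tool_rot: [-1.077, -2.95, 0.001]
force: [-2.6, -3.4, 6.4]
finger_gap: 0.275
grip_force: 50.0
```

```bash
python3 look.py
```

```text
t 20.15 phi 155.77 r 0.0651 Ft 4.19 Fr 0.96 Fz 6.4 ee [ 0.4766 -0.0252  0.16  ]
```

carry_out --rows '[{"gripper":0.1,"dx":0.02,"dy":0.05,"dz":0,"ax":0,"ay":0,"az":0},{"gripper":0.1,"dx":0.05,"dy":0.09,"dz":0,"ax":0,"ay":0,"az":0},{"gripper":0.1,"dx":0.07,"dy":0.14,"dz":0,"ax":0,"ay":0,"az":0}]'

```text
time: 20.45
ee_pos: [0.48, -0.0183, 0.16]
tool_rot: [-1.077, -2.95, 0.001]
force: [-1.4, -3.1, 5.8]
finger_gap: 0.271
grip_force: 50.0
```

```bash
python3 look.py; python3 blk.py|grep 0.066;python3 -c "
from gen import gen
gen([13.37,13.4],a0=13.34);gen([13.43,13.46],a0=13.40);gen([13.49,13.52],a0=13.46);gen([13.55,13.58],a0=13.52)"
```

```text
t 20.45 phi 149.01 r 0.0652 Ft 3.4 Fr -0.36 Fz 5.8 ee [ 0.48   -0.0183  0.16  ]
top 0.066 154 [0.1175 0.1319 0.1466] [-0.0157  0.0109]
side 0.066 112 [0.1165 0.1297 0.1494] [-0.0142  0.0142]
to a=13.40 dxdy [[0.02, 0.03], [0.04, 0.07]]
to a=13.46 dxdy [[0.02, 0.03], [0.05, 0.06]]
to a=13.52 dxdy [[0.02, 0.03], [0.05, 0.06]]
to a=13.58 dxdy [[0.03, 0.03], [0.05, 0.06]]
```

carry_out --rows '[{"gripper":0.1,"dx":0.02,"dy":0.03,"dz":0,"ax":0,"ay":0,"az":0},{"gripper":0.1,"dx":0.04,"dy":0.07,"dz":0,"ax":0,"ay":0,"az":0},{"gripper":0.1,"dx":0.04,"dy":0.07,"dz":0,"ax":0,"ay":0,"az":0}]'

```text
time: 20.85
ee_pos: [0.4823, -0.0147, 0.1601]
tool_rot: [-1.077, -2.95, 0.001]
force: [-0.3, -2.5, 5.4]
finger_gap: 0.268
grip_force: 50.0
```

```bash
python3 look.py
```

```text
t 20.85 phi 145.26 r 0.0652 Ft 2.21 Fr -1.18 Fz 5.4 ee [ 0.4823 -0.0147  0.1601]
```

carry_out --rows '[{"gripper":0.1,"dx":0.02,"dy":0.03,"dz":0,"ax":0,"ay":0,"az":0},{"gripper":0.1,"dx":0.05,"dy":0.06,"dz":0,"ax":0,"ay":0,"az":0},{"gripper":0.1,"dx":0.05,"dy":0.06,"dz":0,"ax":0,"ay":0,"az":0}]'

```text
time: 21.15
ee_pos: [0.4846, -0.0117, 0.16]
tool_rot: [-1.077, -2.95, 0.001]
force: [-3.8, -1.3, 6.4]
finger_gap: 0.268
grip_force: 50.0
```

```bash
python3 look.py
```

```text
t 21.15 phi 141.91 r 0.0652 Ft 3.4 Fr 2.16 Fz 6.4 ee [ 0.4846 -0.0117  0.16  ]
```

carry_out --rows '[{"gripper":0.1,"dx":0.02,"dy":0.03,"dz":0,"ax":0,"ay":0,"az":0},{"gripper":0.1,"dx":0.05,"dy":0.06,"dz":0,"ax":0,"ay":0,"az":0},{"gripper":0.1,"dx":0.05,"dy":0.06,"dz":0,"ax":0,"ay":0,"az":0}]'

```text
time: 21.45
ee_pos: [0.487, -0.0087, 0.16]
tool_rot: [-1.077, -2.949, 0.001]
force: [-2.7, -0.3, 8.6]
finger_gap: 0.275
grip_force: 50.0
```

```bash
python3 look.py
```

```text
t 21.45 phi 138.52 r 0.0652 Ft 1.96 Fr 1.83 Fz 8.6 ee [ 0.487  -0.0087  0.16  ]
```

carry_out --rows '[{"gripper":0.1,"dx":0.03,"dy":0.03,"dz":0,"ax":0,"ay":0,"az":0},{"gripper":0.1,"dx":0.05,"dy":0.06,"dz":0,"ax":0,"ay":0,"az":0},{"gripper":0.1,"dx":0.05,"dy":0.06,"dz":0,"ax":0,"ay":0,"az":0}]'

```text
time: 21.75
ee_pos: [0.4896, -0.0058, 0.16]
tool_rot: [-1.077, -2.95, 0.001]
force: [-2.3, -1.6, 5.8]
finger_gap: 0.274
grip_force: 50.0
```

```bash
python3 look.py
```

```text
t 21.75 phi 135.12 r 0.0653 Ft 2.78 Fr 0.47 Fz 5.8 ee [ 0.4896 -0.0058  0.16  ]
```

```bash
python3 blk.py|grep 0.066;python3 -c "
from gen import gen
for a in (13.58,13.64,13.70,13.76,13.82,13.88): gen([a+.03,a+.06],a0=a)"
```

```text
top 0.066 147 [0.1201 0.1338 0.1484] [-0.0154  0.0111]
side 0.066 107 [0.1182 0.1305 0.1475] [-0.0145  0.0138]
to a=13.64 dxdy [[0.03, 0.03], [0.06, 0.05]]
to a=13.70 dxdy [[0.03, 0.03], [0.06, 0.05]]
to a=13.76 dxdy [[0.03, 0.02], [0.06, 0.05]]
to a=13.82 dxdy [[0.03, 0.02], [0.07, 0.04]]
to a=13.88 dxdy [[0.03, 0.02], [0.07, 0.04]]
to a=13.94 dxdy [[0.03, 0.02], [0.07, 0.03]]
```

carry_out --rows '[{"gripper":0.1,"dx":0.03,"dy":0.03,"dz":0,"ax":0,"ay":0,"az":0},{"gripper":0.1,"dx":0.05,"dy":0.05,"dz":0,"ax":0,"ay":0,"az":0},{"gripper":0.1,"dx":0.05,"dy":0.05,"dz":0,"ax":0,"ay":0,"az":0}]'

```text
time: 22.15
ee_pos: [0.4921, -0.0034, 0.16]
tool_rot: [-1.077, -2.95, 0.001]
force: [-2.4, -2.4, 6.4]
finger_gap: 0.267
grip_force: 50.0
```

```bash
python3 look.py
```

```text
t 22.15 phi 132.12 r 0.0654 Ft 3.38 Fr -0.22 Fz 6.4 ee [ 0.4921 -0.0034  0.16  ]
```

carry_out --rows '[{"gripper":0.1,"dx":0.03,"dy":0.03,"dz":0,"ax":0,"ay":0,"az":0},{"gripper":0.1,"dx":0.06,"dy":0.05,"dz":0,"ax":0,"ay":0,"az":0},{"gripper":0.1,"dx":0.06,"dy":0.05,"dz":0,"ax":0,"ay":0,"az":0}]'

```text
time: 22.45
ee_pos: [0.4949, -0.0009, 0.16]
tool_rot: [-1.077, -2.949, 0.002]
force: [-3.7, -1.1, 7.7]
finger_gap: 0.27
grip_force: 50.0
```

```bash
python3 look.py
```

```text
t 22.45 phi 128.77 r 0.0654 Ft 3.57 Fr 1.47 Fz 7.7 ee [ 0.4949 -0.0009  0.16  ]
```

carry_out --rows '[{"gripper":0.1,"dx":0.03,"dy":0.02,"dz":0,"ax":0,"ay":0,"az":0},{"gripper":0.1,"dx":0.06,"dy":0.05,"dz":0,"ax":0,"ay":0,"az":0},{"gripper":0.1,"dx":0.06,"dy":0.05,"dz":0,"ax":0,"ay":0,"az":0}]'

```text
time: 22.75
ee_pos: [0.4976, 0.0012, 0.1599]
tool_rot: [-1.076, -2.949, 0.003]
force: [-5.8, -4.9, 7.5]
finger_gap: 0.271
grip_force: 50.0
```

```bash
python3 look.py
```

```text
t 22.75 phi 125.8 r 0.0655 Ft 7.58 Fr -0.52 Fz 7.5 ee [0.4976 0.0012 0.1599]
```

Ft has risen to 7.6 N, so the block is touching the stop. Pressing on in small steps toward about 14 N.

carry_out --rows '[{"gripper":0.1,"dx":0.03,"dy":0.02,"dz":0,"ax":0,"ay":0,"az":0},{"gripper":0.1,"dx":0.06,"dy":0.04,"dz":0,"ax":0,"ay":0,"az":0},{"gripper":0.1,"dx":0.06,"dy":0.04,"dz":0,"ax":0,"ay":0,"az":0}]'

```text
time: 23.05
ee_pos: [0.5, 0.003, 0.1598]
tool_rot: [-1.075, -2.948, 0.005]
force: [-8.4, -8.2, 10.1]
finger_gap: 0.27
grip_force: 50.0
```

```bash
python3 look.py
```

```text
t 23.05 phi 123.22 r 0.0656 Ft 11.53 Fr -2.22 Fz 10.1 ee [0.5    0.003  0.1598]
```

carry_out --rows '[{"gripper":0.1,"dx":0.03,"dy":0.02,"dz":0,"ax":0,"ay":0,"az":0},{"gripper":0.1,"dx":0.05,"dy":0.03,"dz":0,"ax":0,"ay":0,"az":0},{"gripper":0.1,"dx":0.05,"dy":0.03,"dz":0,"ax":0,"ay":0,"az":0},{"gripper":0.1,"dx":0.05,"dy":0.03,"dz":0,"ax":0,"ay":0,"az":0}]'

```text
time: 23.45
ee_pos: [0.5019, 0.0042, 0.1597]
tool_rot: [-1.075, -2.947, 0.006]
force: [-10.3, -8.1, 12.0]
finger_gap: 0.27
grip_force: 50.0
```

```bash
python3 look.py
```

```text
t 23.45 phi 121.22 r 0.0656 Ft 13.02 Fr -1.54 Fz 12.0 ee [0.5019 0.0042 0.1597]
```

The press is now about 50 N. Easing back past the point where the eccentric still back-drives the crank.

```bash
python3 -c "
from gen import gen
gen([13.84,13.81,13.78,13.75,13.72,13.69,13.66,13.63, 13.59,13.55,13.51,13.47,13.43,13.39,13.36,13.36],a0=13.86)"
```

```text
to a=13.63 dxdy [[-0.02, -0.01], [-0.06, -0.03], [-0.09, -0.05], [-0.12, -0.08], [-0.15, -0.1], [-0.18, -0.12], [-0.21, -0.15], [-0.24, -0.17]]
to a=13.36 dxdy [[-0.04, -0.04], [-0.08, -0.08], [-0.11, -0.12], [-0.14, -0.16], [-0.18, -0.2], [-0.21, -0.24], [-0.23, -0.27], [-0.23, -0.27]]
```

carry_out --rows '[{"gripper":0.1,"dx":-0.02,"dy":-0.01,"dz":0,"ax":0,"ay":0,"az":0},{"gripper":0.1,"dx":-0.06,"dy":-0.03,"dz":0,"ax":0,"ay":0,"az":0},{"gripper":0.1,"dx":-0.09,"dy":-0.05,"dz":0,"ax":0,"ay":0,"az":0},{"gripper":0.1,"dx":-0.12,"dy":-0.08,"dz":0,"ax":0,"ay":0,"az":0},{"gripper":0.1,"dx":-0.15,"dy":-0.1,"dz":0,"ax":0,"ay":0,"az":0},{"gripper":0.1,"dx":-0.18,"dy":-0.12,"dz":0,"ax":0,"ay":0,"az":0},{"gripper":0.1,"dx":-0.21,"dy":-0.15,"dz":0,"ax":0,"ay":0,"az":0},{"gripper":0.1,"dx":-0.24,"dy":-0.17,"dz":0,"ax":0,"ay":0,"az":0}]'

```text
time: 24.25
ee_pos: [0.492, -0.0034, 0.1601]
tool_rot: [-1.078, -2.951, 0.0]
force: [1.8, -2.2, 4.2]
finger_gap: 0.268
grip_force: 50.0
```

```bash
python3 look.py
```

```text
t 24.25 phi 132.1 r 0.0654 Ft 0.1 Fr -2.83 Fz 4.2 ee [ 0.492  -0.0034  0.1601]
```

carry_out --rows '[{"gripper":0.1,"dx":-0.04,"dy":-0.04,"dz":0,"ax":0,"ay":0,"az":0},{"gripper":0.1,"dx":-0.08,"dy":-0.08,"dz":0,"ax":0,"ay":0,"az":0},{"gripper":0.1,"dx":-0.11,"dy":-0.12,"dz":0,"ax":0,"ay":0,"az":0},{"gripper":0.1,"dx":-0.14,"dy":-0.16,"dz":0,"ax":0,"ay":0,"az":0},{"gripper":0.1,"dx":-0.18,"dy":-0.2,"dz":0,"ax":0,"ay":0,"az":0},{"gripper":0.1,"dx":-0.21,"dy":-0.24,"dz":0,"ax":0,"ay":0,"az":0},{"gripper":0.1,"dx":-0.23,"dy":-0.27,"dz":0,"ax":0,"ay":0,"az":0},{"gripper":0.1,"dx":-0.23,"dy":-0.27,"dz":0,"ax":0,"ay":0,"az":0}]'

```text
time: 25.05
ee_pos: [0.4806, -0.0172, 0.1601]
tool_rot: [1.078, 2.951, -0.001]
force: [1.9, -3.6, 2.8]
finger_gap: 0.272
grip_force: 50.0
```

```bash
python3 blk.py
```

```text
t 25.05 phi 147.87 r 0.0653 Ft 2.05 Fr -3.51 Fz 2.8 ee [ 0.4806 -0.0172  0.1601]
top 0.036 233 [0.0903 0.1139 0.1553] [-0.0209  0.0171]
top 0.066 147 [0.1211 0.1341 0.1487] [-0.0157  0.0108]
side 0.036 218 [0.0255 0.1077 0.149 ] [-0.0193  0.0187]
side 0.066 110 [0.12   0.1321 0.151 ] [-0.0147  0.0142]
```

carry_out --rows '[{"gripper":0.3,"dx":0,"dy":0,"dz":0,"ax":0,"ay":0,"az":0},{"gripper":0.4,"dx":0,"dy":0,"dz":0,"ax":0,"ay":0,"az":0},{"gripper":0.6,"dx":0,"dy":0,"dz":0,"ax":0,"ay":0,"az":0},{"gripper":0.7,"dx":0,"dy":0,"dz":0,"ax":0,"ay":0,"az":0},{"gripper":0.7,"dx":0,"dy":0,"dz":0,"ax":0,"ay":0,"az":0},{"gripper":0.7,"dx":0,"dy":0,"dz":0.3,"ax":0,"ay":0,"az":0},{"gripper":0.7,"dx":0,"dy":0,"dz":0.9,"ax":0,"ay":0,"az":0},{"gripper":0.7,"dx":0,"dy":0,"dz":1.6,"ax":0,"ay":0,"az":0}]'

```text
time: 25.95
ee_pos: [0.48, -0.0167, 0.2404]
tool_rot: [-1.077, -2.949, 0.001]
force: [0.7, 0.2, -0.3]
finger_gap: 0.698
grip_force: 0.0
```

carry_out --rows '[{"gripper":0.7,"dx":-0.3,"dy":-0.5,"dz":0.3,"ax":0,"ay":0,"az":0},{"gripper":0.7,"dx":-0.8,"dy":-1.2,"dz":0.5,"ax":0,"ay":0,"az":0},{"gripper":0.7,"dx":-1.4,"dy":-2.0,"dz":0.5,"ax":0,"ay":0,"az":0},{"gripper":0.7,"dx":-2.0,"dy":-2.8,"dz":0.5,"ax":0,"ay":0,"az":0},{"gripper":0.7,"dx":-2.5,"dy":-3.4,"dz":0.5,"ax":0,"ay":0,"az":0},{"gripper":0.7,"dx":-2.7,"dy":-3.8,"dz":0.5,"ax":0,"ay":0,"az":0},{"gripper":0.7,"dx":-2.7,"dy":-3.8,"dz":0.5,"ax":0,"ay":0,"az":0}]'

```text
time: 26.65
ee_pos: [0.3446, -0.2084, 0.2652]
tool_rot: [1.082, 2.949, -0.001]
force: [-0.2, 0.2, -0.6]
finger_gap: 0.699
grip_force: 0.0
```

```bash
python3 blk.py; python3 - <<'E'
from h import *
q=snapshot("top");s=snapshot("side")
a=cv2.resize(q["pixels"][150:270,120:320],None,fx=3.9,fy=2.4*1.0,interpolation=3)[:290]
a=cv2.resize(q["pixels"][160:240,125:255],None,fx=3,fy=3,interpolation=3)
b=cv2.resize(s["pixels"][80:260,220:350],None,fx=3,fy=3,interpolation=3)
im=np.zeros((540,790,3),np.uint8);im[:240,:390]=a;im[:540,395:785]=b
cv2.imwrite("pics/fin.png",im[...,::-1])
W=cloud(q);Z=W[...,2];m=(Z>.166)&(Z<.18)&(np.hypot(W[...,0]-.536,W[...,1]+.052)<.09);print("knob",W[m].mean(0))
E
```

```text
t 26.65 phi -140.71 r 0.2472 Ft -0.24 Fr 0.01 Fz -0.6 ee [ 0.3446 -0.2084  0.2652]
top 0.036 243 [0.0896 0.1127 0.1574] [-0.0207  0.0171]
top 0.066 144 [0.121  0.1345 0.1487] [-0.0154  0.011 ]
side 0.036 230 [0.0288 0.1068 0.153 ] [-0.0194  0.0185]
side 0.066 110 [0.1194 0.1321 0.1525] [-0.0148  0.0142]
knob [ 0.48081386 -0.01797024  0.17181424]
```

View pics/fin.png

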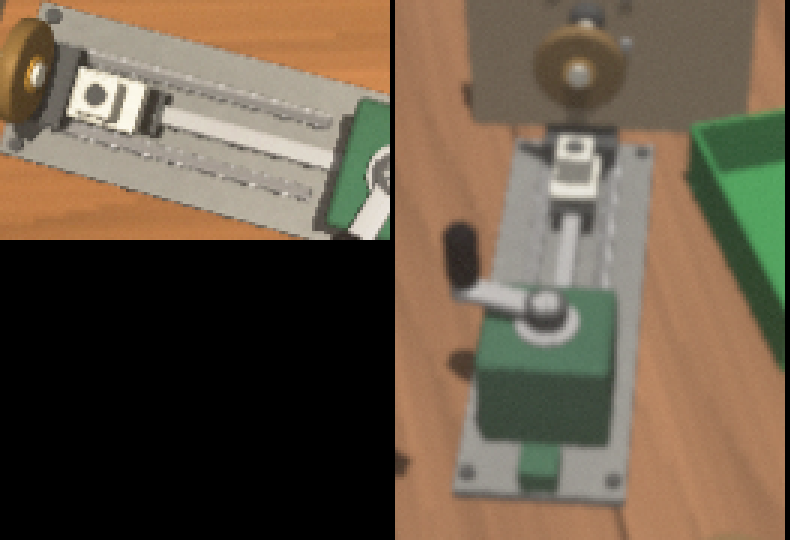

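The picture shows the block against the stop (left panel, about (100,98)), with the ram just behind it. The crank is at rest and the gripper is clear, so I'm handing in.

```bash
python3 -c "
from cell import close_job
print(close_job())"
```

```text
the job is handed in; nothing more can be done
None
```

The job is handed in at about 27 s: the block was pressed home against the stop with roughly 50 N (estimated from the force at the knob), and the crank was then eased back and let go; the hand-in gave no verdict, but in the final pictures the block sits against the stop, and I saw nothing on the bench disturbed.

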